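Close the filter housing with its screw plug

TASK

Close the filter housing with the screw plug that lies on its side on the bench. Set the plug upright in the open mouth and let go of it; then take it again by the head from above, back it off anticlockwise until it drops into its thread start (unless it fell in at once), and screw it clockwise until its head sits fully home on the rim. Do not shift the brown bottle, the carton or the timer.

Things in the scene. Friction and masses are not known exactly. Their poses are not given: they have to be found in the camera images.
- plug: grey and steel screw plug, 76 mm long, 0.2 to 0.33 kg. Eight-sided head 56 mm across flats, 40 mm tall; stem 36 mm. Origin on its axis at the head's underside; z runs from stem to head (head z 0 to 40 mm, stem 0 to -36). The flats face x, y and the directions 45 degrees between. It starts lying on a flat, axis level, head roughly to the robot's right (-y), stem to its left
- lugs (a point): point on the plug's axis, 19 mm below the head's underside, level with its three round radial lugs (6 mm thick, 120 degrees apart, reaching 21.5 mm from the axis). The stem is 29 mm in diameter, coned over its last 9 mm to 16 mm at the end
- housing: steel filter housing fixed to the bench: base plate 100x100x12 mm with four bolt heads, upright round body of 60 mm diameter (two collars 63 mm, foot 72 mm), rim 70 mm above the bench, hose stub low on its -y side. Origin: centre of its underside, z up
- mouth (a point): centre of the housing's open mouth at rim height; bore 48 mm. The plug is home when its head's underside lies on the rim (plug origin at this point, plug z up); some 10 to 25 degrees further on, a rib stops the clockwise turn hard. Friction then holds the plug when let go
- ledges (a point): on the housing's axis, 7.5 mm below the rim: the flat tops of three thread ledges, 32 mm free between them. Their start angle is unknown (repeats every 120 degrees). A plug put in mostly rests with its lugs on them, head underside 14 to 15 mm above the rim (19 if on a stop rib); turned clockwise there it meets a rib and does not engage. Site axes tell nothing of the start
- seal_top (a point): sprung seal disc in the housing, 31 mm below the rim. Backed anticlockwise (from above) up to about 100 degrees, the lugs leave the ledges, a rib stops the turn, and the plug, once free to fall, drops some 11 mm onto this disc (head underside then 3 to 4 mm above the rim). Clockwise 60 to 85 degrees from there draws it home against the spring (7.5 N)
- bottle: brown bottle with a black cap, 58 mm diameter, 142 mm tall, standing; origin at the centre of its underside; leave it alone
- carton: small white and green carton, 64x96x58 mm; origin at the centre of its underside; leave it alone
- timer_box: flat white timer, 64x64x19 mm; origin at the centre of its underside; leave it alone
Things that resemble listed ones, but are neither listed nor needed, are in the scene too. Leave any turquoise look-alike of the plug alone.

How it is judged:
On the way:
1. the plug stands upright in the mouth, not yet home, and has been let go (horizontal distance between plug and mouth below 0.008 m and angle between plug's own z axis and vertical below 0.17 rad and z of plug in the frame of mouth between 0.0018 and 0.025 m and contact force between the fingers and plug below 0.1 N), for 0.2 s.
At the end, for the whole second after the job is handed in: the plug is screwed home: head underside within 1.5 mm of the rim, axis within 3 mm of the mouth's and within 0.06 rad of upright, at rest with nothing holding it (z of plug in the frame of mouth below 0.0015 m and horizontal distance between plug and mouth below 0.003 m and angle between plug's own z axis and vertical below 0.06 rad and linear speed of plug below 0.01 m/s); the robot touches nothing.
It fails at once if the bottle, the carton or the timer is shifted by more than 25 mm (distance of any of bottle, carton, timer_box from where it was at the start of the episode above 0.025 m).
It also fails if it takes over 67 s, if anything falls off the work surface, if the arm or the gripper's body presses on something with over 40 N, if the wrist force passes 120 N, or if a joint passes its speed limit or range.

ROBOT

A 6-joint arm with a two-finger parallel gripper is mounted at the origin on a cart in front of the work surface, level with it; the furniture and walls round the work are solid. World frame = base frame: x ahead of the robot, y to its left, z up, the work surface at z = 0. Lengths are in m, angles in rad, forces in N, time in s.
With the tool pointing down it reaches from about 0.25 to 0.775 m from the base axis. Payload 4 kg.
Tool frame: the origin (TCP) lies at the very end of the fingers, on their centre line; the grasp point (between the pads) lies 19 mm behind it (robot.hold_point_z is the distance from the TCP to the grasp point, in m); z points along the fingers, y is the line along which they close (so a half turn about z gives the same grasp; the last joint's range is limited). The gripper opens to 94 mm and grips with 3 to 60 N. Pads are 16 mm wide; open, the fingers measure 119 mm over their backs; the gripper's body (75 mm by 177 mm) begins 78 mm behind the grasp point.
Start: joints at [1.172, 0.087, 1.371, -0, 1.684, -0.103], TCP at [0.16, 0.526, 0.206] pointing down, gripper open.
Joint ranges: [-3.1, 3.1], [-0.76, 2.03], [0.27, 2.55], [-1.08, 4.22], [0.17, 2.65], [-2.57, 2.57]. Speed limits (rad/s): [2.79, 2.79, 3.14, 3.14, 3.14, 3.14].

INTERFACE

Orientations are given as [roll, pitch, yaw] about the fixed x, y, z axes, in that order (R = Rz(yaw) Ry(pitch) Rx(roll)).
In Python, from bench import robot gives the robot as it stands.
- The arm moves only by the tool carry_out, never from a script. Its argument "steps" is a list of rows, each a list of 3 entries, a list of its own where there are three numbers: the shift along the tool's x, y, z in m, then the turn about the tool's z in units of 10 degrees (1.0 is 10 degrees), then the closure, from -1 (fully open) to 1 (shut). In form: [[[tx, ty, tz], roll, jaw], ...]. A call has 1 to 10 rows; each row is the pose to reach, as a shift and turn from the pose commanded when the call began, along the tool's axes at that moment; what a row does not reach only later rows make up. A row lasts 1/8 s, in which the tool goes at most 62.5 mm and 10.7 degrees, less where a joint would pass 70% of its speed; a pose out of reach is approached as far as the arm can. A call with a gripper value outside its range is refused whole. The fingers move at their own pace and stop on an object; the grip force is fixed at half the most. Time passes only in rows, so rows that repeat a pose let the fingers close. It gives the time, the measured TCP pose, the force, the opening and the grip force at its end, in the units of the state.
- robot.get_obs(): the state, without advancing time (a new reading comes with each control period).
- robot.snapshot(name): name is "side" or "top"; returns a dict with "image" (420x560x3 uint8, red, green, blue), "z_map" (420x560 float32, m along the optical axis (not along the pixel's ray), 0 where there is no reading), "mtx" (3x3 intrinsics, pixels), "R" (3x3) and "t" (3): a world point X has camera coordinates R X + t. Camera axes: x right, y down, z forward; pixel columns grow to the right and rows downward; lengths in m; the calibration is good to about 2 mm. A picture is of the moment at which its call begins.
- robot.close_job(): hands the job in; it is judged then, once.
The state is a dict: "time": time; "joint_positions": joint angles; "qvel": joint speeds; "joint_torque": joint torques, N m; "tool_pos": TCP position; "ee_rot": TCP orientation; "wrist_force": force on the tool from outside, world axes, zero at the start; "wrist_torque": the same for the moment, N m; "width": finger opening in m; "finger_force": force on a finger pad.
Only numpy, scipy, OpenCV 4.12 (cv2) and the standard library are available. Lean on these libraries where they do the work, as an engineer would, in place of code of your own. Each camera call takes 0.05 s, during which the arm holds its last target. There are 200 camera calls.

## Working session

There is one attempt and no reset: what is moved stays moved. The work goes in short steps, Python scripts to look and compute and a tool call to move; the robot and the scene stay as the last step left them, time stands still between calls to the robot, and variables do not carry over. Pictures are saved under pics/ and viewed, at most 10 in all, crops included, and the job is handed in when it is done.

Besides the shell and the picture viewer there is one more tool, called after ">>>" as name(argument=value, ...) on one line, values as JSON. carry_out: Moves the arm, as the interface text tells. Its arguments: {"type":"object","properties":{"steps":{"type":"array","items":{"type":"array"}}},"required":["steps"]}

```bash
mkdir -p pics; ls
cat > h.py <<'E'
import numpy as np,cv2
from bench import robot
def snap(n,f):
    s=robot.snapshot(n); cv2.imwrite(f'pics/{f}.png',s['image'][:,:,::-1]); np.savez(f'{f}.npz',**s); return s
def pts(s):
    z=s['z_map'];h,w=z.shape;u,v=np.meshgrid(np.arange(w),np.arange(h));K=np.array(s['mtx'])
    c=np.stack([(u-K[0,2])/K[0,0]*z,(v-K[1,2])/K[1,1]*z,z],-1)
    P=(c-np.array(s['t']))@np.array(s['R']); P[z==0]=np.nan; return P
E
python3 - <<'E'
from h import *
import cv2
a=snap('top','top0');b=snap('side','side0')
for s in(a,b): print(s['mtx'],s['R'],s['t'],-np.array(s['R']).T@s['t'])
print(robot.get_obs(),robot.hold_point_z)
E
```

```text
pics
[[476.82044829   0.         286.83807061]
 [  0.         476.82044829 207.11663232]
 [  0.           0.           1.        ]] [[-0.02644553 -0.99942536 -0.02120319]
 [-0.98081697  0.03003928 -0.19260246]
 [ 0.19312871  0.01570298 -0.98104777]] [0.10829108 0.54343567 1.04772496] [0.33352898 0.07545204 1.13483139]
[[407.76963817   0.         279.43544572]
 [  0.         407.76963817 210.16629149]
 [  0.           0.           1.        ]] [[ 0.92934376 -0.36887061 -0.01595795]
 [-0.29188794 -0.70754964 -0.64356425]
 [ 0.22610089  0.60275035 -0.76522572]] [-0.47476599  0.27130558  0.87551694] [ 0.32245647 -0.51088319  0.83699436]
{'time': 0.1, 'joint_positions': array([ 1.17189227e+00,  8.78831886e-02,  1.37207040e+00, -1.15644962e-05,
        1.68360119e+00, -1.03084546e-01]), 'qvel': array([-0.00153137, -0.00025563, -0.00171081,  0.00081899, -0.00089936,
       -0.00113708]), 'joint_torque': array([ 2.00689414e-03, -3.41251802e+01, -3.03302443e+01,  7.19288411e-02,
        3.03562114e-02, -9.67488268e-05]), 'tool_pos': array([0.16014887, 0.52566051, 0.20443668]), 'ee_rot': array([-3.13963976e+00, -1.90474429e-04,  2.84577166e+00]), 'wrist_force': array([-0.15692702, -0.44167653, -0.35180691]), 'wrist_torque': array([ 0.00356602, -0.02663024, -0.02104361]), 'finger_force': 0.0, 'width': 0.0939283370994195} 0.0188
```

View pics/top0.png

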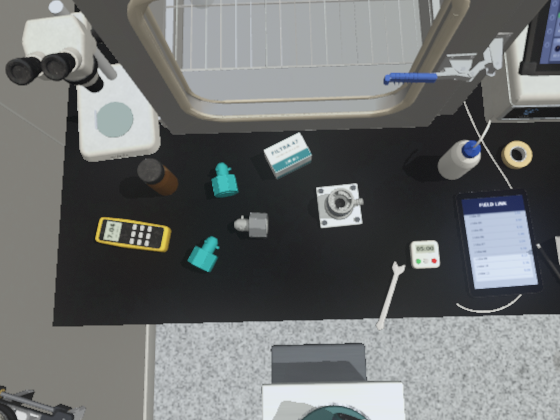

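View pics/side0.png

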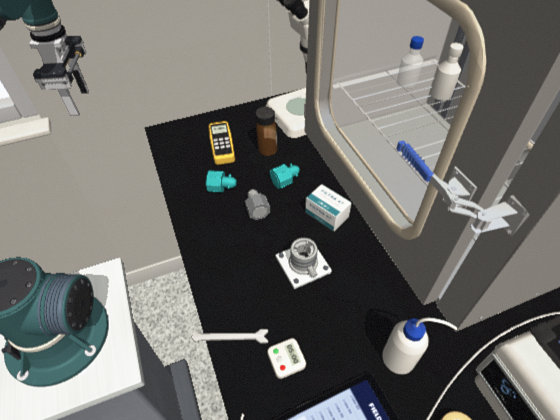

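The top view shows three candidates: the grey plug at (252,225), with its head right (-y) and stem left, and turquoise look-alikes at (224,180) and (204,253). Only the grey one fits the description. The housing is at (340,204), bottle (158,178), carton (288,154) and timer (425,254).

Run:
```python
from h import *
s=dict(np.load('top0.npz'));P=pts(s)
im=s['image']
c=cv2.resize(im[160:270,190:380],None,fx=4,fy=4,interpolation=cv2.INTER_CUBIC)
cv2.imwrite('pics/crop0.png',c[:,:,::-1])
def reg(n,s,r0,r1,c0,c1,zmin,zmax,sat=None):
    P=pts(s);m=np.zeros(P.shape[:2],bool);m[r0:r1,c0:c1]=1
    m&=(P[...,2]>zmin)&(P[...,2]<zmax)
    if sat: m&=cv2.cvtColor(s['image'],cv2.COLOR_RGB2HSV)[...,1]<sat
    q=P[m];print(n,len(q),q.mean(0).round(4),q.min(0).round(4),q.max(0).round(4));return q
s2=dict(np.load('side0.npz'))
q=reg('plug',s,205,242,230,275,.006,.08,90)
xy=q[:,:2].astype(np.float32);print(cv2.minAreaRect(xy))
h=reg('head top',s,205,242,230,275,.05,.065,90); print(cv2.minAreaRect(h[:,:2].astype(np.float32)),np.median(h[:,2]))
reg('plug side',s2,180,230,235,280,.006,.08,90)
h=reg('headtop side',s2,180,230,235,280,.052,.065,90);print(cv2.minAreaRect(h[:,:2].astype(np.float32)),np.median(h[:,2]))
for n,t,b in(('top',s,(180,228,312,366)),('side',s2,(225,300,270,335))):
    r=reg('rim '+n,t,*b,.064,.078); (x,y),R=cv2.minEnclosingCircle(r[:,:2].astype(np.float32));print(x,y,R,np.median(r[:,2]))
    r=reg('plate '+n,t,*b,.008,.016);print(cv2.minAreaRect(r[:,:2].astype(np.float32)))
reg('carton',s,130,180,260,315,.03,.08);reg('bottle',s,150,200,130,185,.1,.16)
reg('turqA',s,160,200,208,240,.01,.08);reg('turqB',s,232,275,186,222,.01,.08)
```

```text
plug 638 [0.5083 0.1721 0.0457] [0.4813 0.1405 0.0072] [0.5378 0.2261 0.0605]
((0.5107761025428772, 0.18382620811462402), (0.08566555380821228, 0.056350644677877426), 87.83397674560547)
head top 254 [0.5086 0.1628 0.0549] [0.4885 0.1436 0.05  ] [0.5286 0.1834 0.0605]
((0.5074645280838013, 0.16308532655239105), (0.04050973430275917, 0.03857104480266571), 83.5761489868164) 0.05496701307574249
plug side 528 [0.5096 0.1539 0.0416] [0.4831 0.1352 0.0061] [0.5713 0.2105 0.0603]
headtop side 155 [0.5114 0.1575 0.056 ] [0.4956 0.1375 0.0523] [0.5285 0.1796 0.0603]
((0.5116156935691833, 0.15860490500926971), (0.04133110120892525, 0.032938744872808456), 88.12162780761719) 0.0559919110266993
rim top 239 [ 0.5556 -0.0298  0.0683] [ 0.526  -0.0591  0.064 ] [ 0.5852 -0.0015  0.0743]
0.5554491281509399 -0.03007834032177925 0.03007286973297596 0.06846518346313629
plate top 842 [ 0.5492 -0.0269  0.0118] [ 0.5033 -0.0826  0.008 ] [0.6072 0.0221 0.016 ]
((0.5552200675010681, -0.029715828597545624), (0.10028039664030075, 0.09999832510948181), 4.33100700378418)
rim side 262 [ 0.5575 -0.035   0.0691] [ 0.5282 -0.0645  0.064 ] [ 0.5872 -0.0039  0.0741]
0.557893693447113 -0.03331838920712471 0.031252019107341766 0.06984726121410348
plate side 670 [ 0.5496 -0.048   0.0125] [ 0.5049 -0.0872  0.008 ] [0.6725 0.0479 0.016 ]
((0.5921592116355896, -0.02688441425561905), (0.1829891800880432, 0.11305949836969376), 13.544556617736816)
carton 1273 [0.6768 0.0894 0.0565] [0.6276 0.0233 0.0301] [0.7328 0.1512 0.069 ]
bottle 625 [0.6173 0.3853 0.1361] [0.5926 0.3611 0.1001] [0.6485 0.4152 0.1467]
turqA 636 [0.613  0.2408 0.0451] [0.5832 0.2105 0.0101] [0.6631 0.2712 0.0616]
turqB 650 [0.4419 0.2853 0.0461] [0.4044 0.2562 0.0182] [0.485  0.3259 0.0611]
```

View pics/crop0.png

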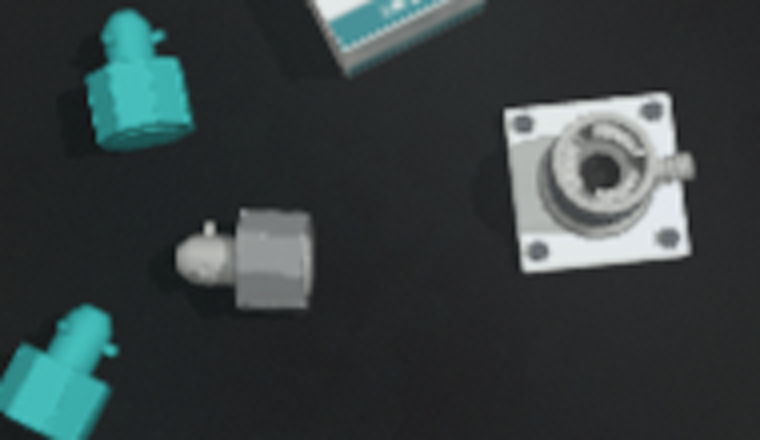

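The crop confirms it: the grey plug's head (238–312, 208–308) points right and its stem left, with turquoise look-alikes above and below left. The rim ring is at (600,170). The tool always points down, so I'll grip the head near its far end and pivot the plug in the pads.

```bash
cat >> h.py <<'E'
def go(p,yaw=None):
    from scipy.spatial.transform import Rotation as R
    o=robot.get_obs();A=R.from_euler('xyz',o['ee_rot']).as_matrix();d=A.T@(np.array(p)-o['tool_pos'])
    print('shift',d.round(4),'roll',0 if yaw is None else round(float(np.rad2deg((o['ee_rot'][2]-yaw+np.pi)%(2*np.pi)-np.pi))/10,2))
E
python3 - <<'E'
from h import *
go([.509,.140,.16],1.52);go([.509,.140,.026])
E
```

```text
shift [-0.4461 -0.2671  0.0449] roll 7.6
shift [-0.4462 -0.2669  0.1789] roll 0
```

>>> carry_out(steps=[[[-0.446,-0.267,0.045],7.6,-1],[[-0.446,-0.267,0.045],7.6,-1],[[-0.446,-0.267,0.045],7.6,-1],[[-0.446,-0.267,0.045],7.6,-1],[[-0.446,-0.267,0.045],7.6,-1],[[-0.446,-0.267,0.045],7.6,-1],[[-0.446,-0.267,0.045],7.6,-1],[[-0.446,-0.267,0.045],7.6,-1],[[-0.446,-0.267,0.045],7.6,-1],[[-0.446,-0.267,0.045],7.6,-1]])

```text
time: 1.35
tool_pos: [0.5091, 0.1401, 0.1596]
ee_rot: [-3.14, -0.0, 1.517]
wrist_force: [-0.8, 0.9, -0.4]
width: 0.0941
finger_force: 0.0
```

>>> carry_out(steps=[[[0,0,0.06],0,-0.8],[[0,0,0.12],0,-0.6],[[0,0,0.134],0,-0.5],[[0,0,0.134],0,-0.3],[[0,0,0.134],0,-0.25],[[0,0,0.134],0,-0.25]])

```text
time: 2.1
tool_pos: [0.5111, 0.1413, 0.0293]
ee_rot: [3.137, -0.001, 1.52]
wrist_force: [-0.3, -0.0, -0.6]
width: 0.059
finger_force: 0.0
```

Run:
```python
from h import *
a=snap('top','t1');b=snap('side','s1')
ca=cv2.resize(a['image'][150:270,190:320],(520,480),interpolation=cv2.INTER_CUBIC);cb=cv2.resize(b['image'][150:250,220:290],(280,400),interpolation=cv2.INTER_CUBIC)
c=np.zeros((480,800,3),np.uint8);c[:,:520]=ca;c[:400,520:]=cb
cv2.imwrite('pics/c1.png',c[:,:,::-1])
```

```text
(no output)
```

View pics/c1.png

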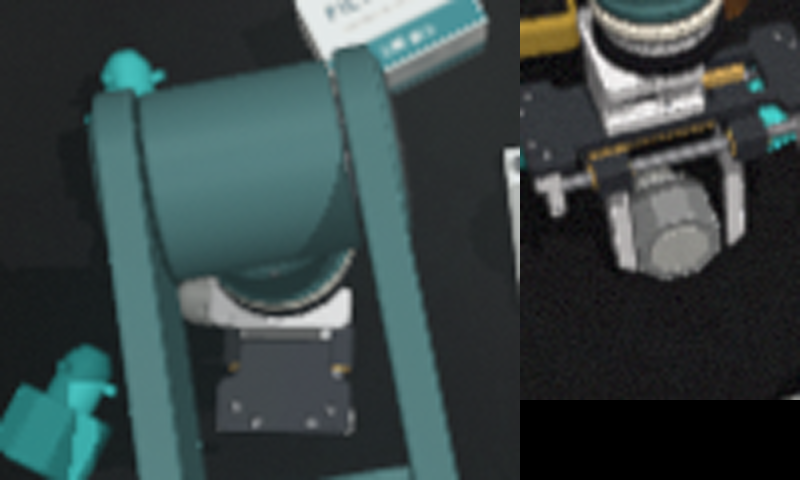

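Side crop: the fingers straddle the grey head, whose end face is at (685,250), with the pads at (625,245) and (735,200). Closing gently.

>>> carry_out(steps=[[[0,0,0],0,-0.15],[[0,0,0],0,-0.15],[[0,0,0],0,-0.15]])

```text
time: 2.58
tool_pos: [0.5102, 0.1408, 0.0277]
ee_rot: [3.139, -0.001, 1.519]
wrist_force: [0.8, 0.5, 5.2]
width: 0.0553
finger_force: 30.0
```

>>> carry_out(steps=[[[0,0,-0.03],0,-0.15],[[0,0,-0.08],0,-0.15],[[0,0,-0.14],0,-0.15],[[0,0,-0.14],0,-0.15],[[0,0,-0.14],0,-0.15],[[0,0,-0.14],0,-0.15]])

```text
time: 3.32
tool_pos: [0.5073, 0.1404, 0.163]
ee_rot: [-3.135, 0.001, 1.519]
wrist_force: [-0.4, -0.3, -3.1]
width: 0.0554
finger_force: 30.0
```

Run:
```python
from h import *
b=snap('side','s2');print(robot.get_obs()['wrist_force'])
cb=cv2.resize(b['image'][90:230,200:320],(480,560),interpolation=cv2.INTER_CUBIC)
cv2.imwrite('pics/c2.png',cb[:,:,::-1])
```

```text
[-0.06549692 -0.41554563 -2.01861298]
```

View pics/c2.png

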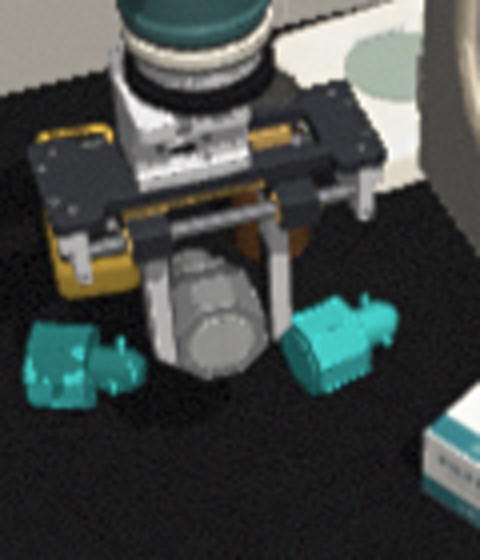

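The plug is held with its end face at crop (215,343) and the stem behind it, so it has drooped little. I'll measure the tilt.

```bash
cat >> h.py <<'E'
def plane(s,u,v,r=5):
    P=pts(s);m=np.zeros(P.shape[:2],np.uint8);cv2.circle(m,(u,v),r,1,-1)
    q=P[(m>0)&~np.isnan(P[...,2])];c=np.median(q,0);q=q[np.linalg.norm(q-c,axis=1)<.03]
    c=q.mean(0);n=np.linalg.svd(q-c)[2][2];return c.round(4),n.round(3),len(q)
E
python3 - <<'E'
from h import *
s=dict(np.load('s2.npz'))
print(plane(s,252,175,5),plane(s,252,175,7));print(plane(s,250,161,4))
P=pts(s)
for v in range(150,188,3): print(v,P[v,251].round(4),P[v,255].round(4))
E
```

```text
(array([0.5004, 0.1384, 0.1687]), array([0.081, 0.997, 0.005]), 81) (array([0.5005, 0.1386, 0.1685]), array([ 0.111,  0.994, -0.013]), 149)
(array([0.505 , 0.161 , 0.1917]), array([-0.057,  0.041,  0.998]), 49)
150 [0.5778 0.4048 0.0009] [ 0.59    0.403  -0.0018]
153 [0.5213 0.2047 0.1743] [0.584  0.3852 0.0028]
156 [0.5131 0.1775 0.1904] [0.5211 0.1718 0.1923]
159 [0.5094 0.1666 0.1915] [0.5182 0.1638 0.1908]
162 [0.5063 0.1576 0.191 ] [0.5143 0.1526 0.1924]
165 [0.5031 0.1485 0.1907] [0.5111 0.1434 0.1923]
168 [0.4997 0.1388 0.1911] [0.5092 0.1388 0.1876]
171 [0.4989 0.1382 0.1824] [0.5088 0.1397 0.1773]
174 [0.4978 0.1365 0.1749] [0.5075 0.1373 0.1704]
177 [0.4978 0.1391 0.1626] [0.5066 0.1364 0.1617]
180 [0.4972 0.1396 0.1524] [0.5059 0.136  0.1524]
183 [0.4967 0.1405 0.1417] [0.5058 0.1381 0.1403]
186 [0.5277 0.2596 0.0026] [ 0.5397  0.2607 -0.0033]
```

>>> carry_out(steps=[[[0,0,0.05],0,-0.15],[[0,0,0.083],0,-0.17],[[0,0,0.083],0,-0.17],[[0,0,0.083],0,-0.175],[[0,0,0.083],0,-0.175]])

```text
time: 4.0
tool_pos: [0.5106, 0.141, 0.0856]
ee_rot: [3.138, -0.001, 1.519]
wrist_force: [0.0, 0.0, -3.4]
width: 0.0555
finger_force: 19.7
```

>>> carry_out(steps=[[[0,0,0.005],0,-0.177],[[0,0,0.005],0,-0.177],[[0,0,0.005],0,-0.178],[[0,0,0.005],0,-0.178]])

```text
time: 4.5
tool_pos: [0.5092, 0.1407, 0.0786]
ee_rot: [3.141, -0.0, 1.519]
wrist_force: [0.6, 0.5, -2.9]
width: 0.056
finger_force: 16.2
```

```bash
cat >> h.py <<'E'
def look(f):
    "side-view plug points near the gripper: head-end plane & extents"
    s=snap('side',f);P=pts(s);o=robot.get_obs();t=o['tool_pos'];print('t',round(o['time'],2),'F',o['wrist_force'].round(1),'w',round(o['width'],4),'ff',round(o['finger_force'],1),'tcp',t.round(4))
    m=(abs(P[...,0]-t[0])<.02)&(abs(P[...,1]-t[1])<.09)&(P[...,2]>.006)&(P[...,2]<t[2]+.06)
    m&=cv2.cvtColor(s['image'],cv2.COLOR_RGB2HSV)[...,1]<90
    q=P[m]
    for y in np.arange(-.09,.09,.01):
        k=q[(q[:,1]-t[1]>=y)&(q[:,1]-t[1]<y+.01)]
        if len(k)>3: print(round(y+.005+t[1],3),len(k),'z',k[:,2].min().round(4),k[:,2].max().round(4))
    return s
E
python3 -c "
from h import *
look('s3')"
```

```text
t 4.55 F [ 0.5 -0.1 -3.2] w 0.0557 ff 16.2 tcp [0.5092 0.1408 0.0786]
0.136 192 z 0.0525 0.1079
0.146 81 z 0.0563 0.1108
0.156 47 z 0.0974 0.1102
0.166 47 z 0.0972 0.1113
0.176 34 z 0.1003 0.1101
0.196 23 z 0.0854 0.0987
0.206 14 z 0.0787 0.0943
```

>>> carry_out(steps=[[[0,0,0],0,-0.181],[[0,0,0],0,-0.183],[[0,0,0],0,-0.185],[[0,0,0],0,-0.185],[[0,0,0],0,-0.185]])

```text
time: 5.18
tool_pos: [0.5091, 0.1407, 0.0785]
ee_rot: [-3.142, -0.0, 1.519]
wrist_force: [-0.6, 0.2, -3.3]
width: 0.0562
finger_force: 7.7
```

```bash
python3 -c "
from h import *
look('s4')"
```

```text
t 5.22 F [-0.2 -0.4 -2.6] w 0.056 ff 7.7 tcp [0.5091 0.1407 0.0785]
0.116 28 z 0.0631 0.0702
0.126 97 z 0.064 0.0845
0.136 84 z 0.0505 0.0926
0.146 81 z 0.0484 0.0985
0.156 48 z 0.091 0.1025
0.166 4 z 0.0809 0.0914
```

It swung about 50°. I'll raise it slightly and loosen a little more.

>>> carry_out(steps=[[[0,0,-0.01],0,-0.185],[[0,0,-0.01],0,-0.187],[[0,0,-0.01],0,-0.188],[[0,0,-0.01],0,-0.188],[[0,0,-0.01],0,-0.185]])

```text
time: 5.85
tool_pos: [0.509, 0.1407, 0.0882]
ee_rot: [-3.141, 0.0, 1.519]
wrist_force: [-0.6, -0.9, -3.5]
width: 0.0557
finger_force: 7.5
```

```bash
python3 -c "
from h import *
s=look('s5')
cv2.imwrite('pics/c5.png',cv2.resize(s['image'][130:250,200:320],(480,480),interpolation=cv2.INTER_CUBIC)[:,:,::-1])"
```

```text
t 5.9 F [-0.2  0.8 -3.5] w 0.0558 ff 7.6 tcp [0.509  0.1407 0.0883]
0.116 73 z 0.0641 0.0872
0.126 97 z 0.0467 0.0952
0.136 76 z 0.049 0.0993
0.146 72 z 0.0922 0.106
0.156 53 z 0.0983 0.1077
```

View pics/c5.png

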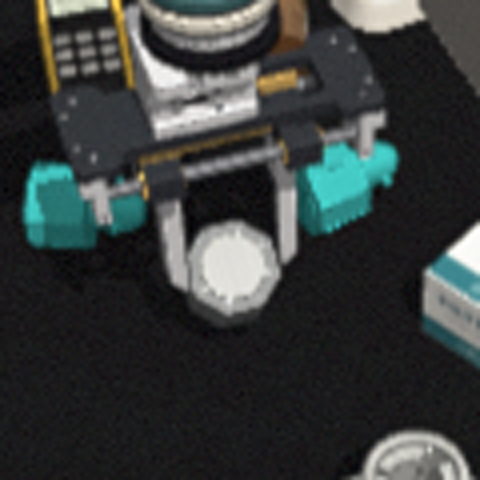

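The top face is at crop (234,268), facing mostly up with some residual tilt. Fitting its plane.

```bash
python3 -c "
from h import *
s=dict(np.load('s5.npz'))
for r in (6,8):print(plane(s,258,197,r))
c,n,_=plane(s,258,197,7)
n=n*np.sign(n[2]);print('origin',c-.04*n,'lugs',c-.059*n,'tip',c-.076*n)
t=snap('top','t5')"
```

```text
(array([0.5092, 0.1342, 0.0933]), array([ 0.011,  0.461, -0.888]), 113)
(array([0.5092, 0.1343, 0.0932]), array([-0.026, -0.468,  0.883]), 197)
origin [0.51008 0.15292 0.05794] lugs [0.510498 0.161812 0.041144] tip [0.510872 0.169768 0.026116]
```

>>> carry_out(steps=[[[0,0,-0.04],0,-0.17],[[0,0,-0.072],0,-0.17],[[-0.04,0.012,-0.072],0,-0.17],[[-0.09,0.027,-0.072],0,-0.17],[[-0.14,0.042,-0.072],0,-0.17],[[-0.175,0.052,-0.072],0,-0.17],[[-0.193,0.0565,-0.072],0,-0.17],[[-0.193,0.0565,-0.072],0,-0.17],[[-0.193,0.0565,-0.072],0,-0.17]])

```text
time: 7.08
tool_pos: [0.5554, -0.0535, 0.1604]
ee_rot: [-3.141, -0.001, 1.521]
wrist_force: [-0.1, 0.6, -2.4]
width: 0.0554
finger_force: 24.7
```

```bash
python3 -c "
from h import *
s=look('s6');t=snap('top','t6')
K=np.array(s['mtx']);p=s['R']@np.array([.5555,-.063,.167])+s['t'];u=K@p/p[2];print(u)
u=u[:2].astype(int)
for du in(-4,0,4):print(plane(s,u[0]+du,u[1],6))
a=cv2.resize(s['image'][150:290,230:360],(390,420),interpolation=cv2.INTER_CUBIC);b=cv2.resize(t['image'][140:260,290:400],(385,420),interpolation=cv2.INTER_CUBIC)
cv2.imwrite('pics/c6.png',np.hstack([a,b])[:,:,::-1])"
```

```text
t 7.12 F [ 0.3  0.2 -3.4] w 0.0559 ff 24.7 tcp [ 0.5554 -0.0534  0.1605]
-0.088 39 z 0.0062 0.0409
-0.078 177 z 0.0068 0.1597
-0.068 211 z 0.0096 0.165
-0.058 323 z 0.0124 0.1723
-0.048 140 z 0.0201 0.1764
-0.038 94 z 0.0378 0.1792
-0.028 37 z 0.0367 0.1777
-0.018 42 z 0.0212 0.0714
-0.008 50 z 0.021 0.0719
0.002 5 z 0.0102 0.0145
0.012 9 z 0.0108 0.0156
[309.72874405 232.74884012   1.        ]
(array([ 0.5475, -0.0573,  0.1667]), array([ 0.004,  0.472, -0.881]), 113)
(array([ 0.5554, -0.0597,  0.1655]), array([ 0.021,  0.471, -0.882]), 113)
(array([ 0.5634, -0.0621,  0.1644]), array([ 0.013, -0.488,  0.873]), 113)
```

View pics/c6.png

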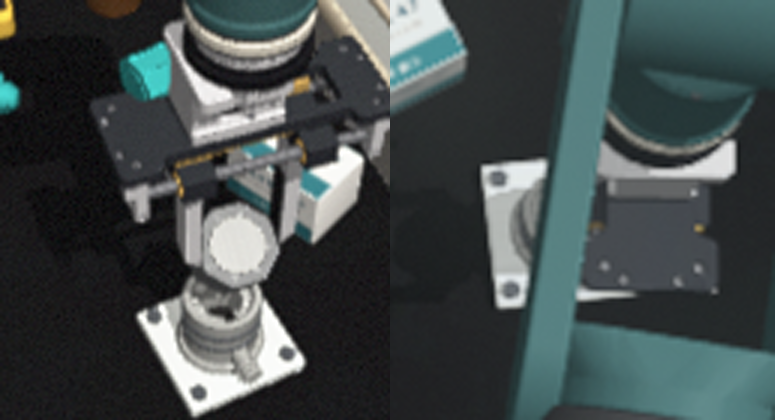

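The plug hangs tilted 28° over the mouth: head face at (238,245) in the left crop, mouth at (220,295). I'll lower the tip into the mouth and right it against the +y inner wall with a light grip.

>>> carry_out(steps=[[[-0.002,0,0.02],0,-0.18],[[-0.002,0,0.036],0,-0.182],[[-0.002,0,0.038],0,-0.183],[[0.004,0,0.038],0,-0.183],[[0.01,0,0.037],0,-0.183],[[0.016,0,0.036],0,-0.183],[[0.016,0,0.036],0,-0.183]])

```text
time: 8.05
tool_pos: [0.5577, -0.0388, 0.1271]
ee_rot: [3.137, 0.001, 1.52]
wrist_force: [-1.8, -4.1, 4.6]
width: 0.056
finger_force: 10.6
```

```bash
cat >> h.py <<'E'
def face(f):
    "top face of head, from side view: bright grey points above the TCP near its centre"
    s=snap('side',f);P=pts(s);o=robot.get_obs();t=o['tool_pos'];print('t',round(o['time'],2),'F',o['wrist_force'].round(1),'w',round(o['width'],4),'ff',round(o['finger_force'],1),'tcp',t.round(4))
    K=np.array(s['mtx']);p=s['R']@(t+[0,-.008,.008])+s['t'];u=(K@p/p[2])[:2].astype(int)
    c,n,k=plane(s,*u,5);n=n*np.sign(n[2]);print('face',c,'n',n,'tilt',np.rad2deg(np.arccos(n[2])).round(1),'org',(c-.04*n).round(4),'tip',(c-.076*n).round(4));return s,u
E
python3 -c "
from h import *
face('s7')"
```

```text
t 8.1 F [-0.9 -3.   5.3] w 0.0558 ff 10.6 tcp [ 0.5577 -0.0389  0.1271]
face [ 0.5569 -0.0443  0.1352] n [ 0.053 -0.274  0.96 ] tilt 16.3 org [ 0.5548 -0.0333  0.0968] tip [ 0.5529 -0.0235  0.0622]
```

Righting works (28° → 16°). I'll continue.

>>> carry_out(steps=[[[0.006,0,0],0,-0.183],[[0.012,0,0],0,-0.183],[[0.018,0,0],0,-0.183],[[0.022,0,0],0,-0.183],[[0.022,0,0],0,-0.183]])

```text
time: 8.72
tool_pos: [0.5598, -0.016, 0.1285]
ee_rot: [3.134, -0.001, 1.52]
wrist_force: [-0.4, -0.8, 9.1]
width: 0.0553
finger_force: 12.3
```

```bash
python3 -c "
from h import *
face('s8')"
```

```text
t 8.78 F [-1.4 -1.3  8.8] w 0.0555 ff 12.3 tcp [ 0.5598 -0.0161  0.1285]
face [ 0.5579 -0.0252  0.1399] n [0.081 0.014 0.997] tilt 4.4 org [ 0.5547 -0.0258  0.1   ] tip [ 0.5517 -0.0263  0.0641]
```

>>> carry_out(steps=[[[0,0,-0.004],0,-0.178],[[-0.004,0,-0.006],0,-0.178],[[-0.008,0.0,-0.006],0,-0.178],[[-0.008,0.0,-0.006],0,-0.178],[[-0.008,0.0,0.0],0,-0.18],[[-0.008,0.0,0.006],0,-0.182],[[-0.008,0.0,0.01],0,-0.182],[[-0.008,0.0,0.01],0,-0.182]])

```text
time: 9.78
tool_pos: [0.5584, -0.0251, 0.1156]
ee_rot: [3.138, 0.0, 1.519]
wrist_force: [2.0, -0.2, 1.4]
width: 0.0559
finger_force: 13.0
```

```bash
python3 -c "
from h import *
face('s9')"
```

```text
t 9.82 F [ 3.4 -0.8  1.5] w 0.0557 ff 13.0 tcp [ 0.5584 -0.025   0.1156]
face [ 0.5565 -0.0348  0.1273] n [0.034 0.014 0.999] tilt 2.6 org [ 0.5551 -0.0354  0.0873] tip [ 0.5539 -0.0359  0.0514]
```

Upright and inside. I'll lower to contact, then release.

>>> carry_out(steps=[[[0,0.001,0.002],0,-0.182],[[0,0.001,0.004],0,-0.182],[[0,0.001,0.004],0,-0.2],[[0,0.001,0.004],0,-0.3],[[0,0.001,0.004],0,-0.5],[[0,0.001,0.004],0,-0.6],[[0,0.001,0.004],0,-0.6]])

```text
time: 10.7
tool_pos: [0.5581, -0.025, 0.1102]
ee_rot: [-3.141, -0.0, 1.519]
wrist_force: [0.3, -0.2, 0.5]
width: 0.0752
finger_force: 0.0
```

```bash
python3 -c "
from h import *
s,u=face('s10')
cv2.imwrite('pics/c10.png',cv2.resize(s['image'][170:310,230:370],(560,560),interpolation=cv2.INTER_CUBIC)[:,:,::-1])"
```

```text
t 10.75 F [ 0.6 -0.6 -0.2] w 0.0753 ff 0.0 tcp [ 0.5581 -0.025   0.1103]
face [ 0.5556 -0.0368  0.1266] n [-0.017  0.044  0.999] tilt 2.6 org [ 0.5563 -0.0386  0.0866] tip [ 0.5569 -0.0401  0.0507]
```

View pics/c10.png

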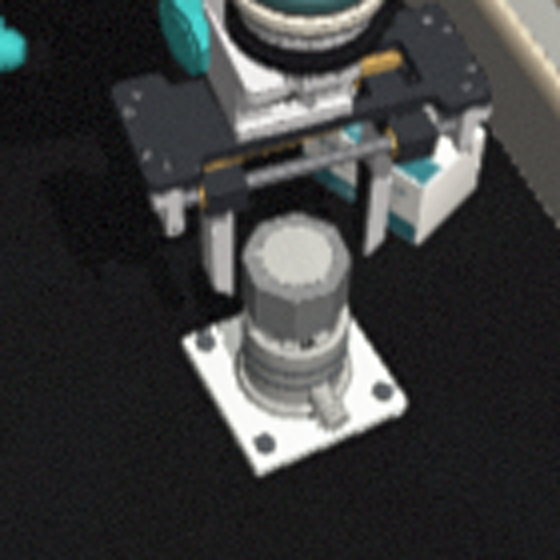

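The plug stands in the mouth, head face at crop (297,250), fingers clear. Finding the head's exact centre.

```bash
cat >> h.py <<'E'
def head(s):
    P=pts(s);m=(abs(P[...,0]-.557)<.034)&(abs(P[...,1]+.033)<.034)&(P[...,2]>.098)&(P[...,2]<.135)
    m&=cv2.cvtColor(s['image'],cv2.COLOR_RGB2HSV)[...,1]<60
    zt=np.percentile(P[m][:,2],90);k=m&(P[...,2]>zt-.004)
    k=cv2.morphologyEx(k.astype(np.uint8),cv2.MORPH_OPEN,np.ones((3,3)))
    n,l,st,_=cv2.connectedComponentsWithStats(k);k=l==1+st[1:,4].argmax()
    q=P[k];print('head n',len(q),'z',np.median(q[:,2]).round(4),'ctr',cv2.minEnclosingCircle(q[:,:2].astype(np.float32)),cv2.minAreaRect(q[:,:2].astype(np.float32)))
E
python3 -c "
from h import *
head(dict(np.load('s10.npz')))
head(snap('top','t10'))
print(robot.get_obs()['joint_positions'])"
```

```text
head n 353 z 0.1261 ctr ((0.5579097270965576, -0.03223941847681999), 0.028819581493735313) ((0.5594383478164673, -0.03323628753423691), (0.053264930844306946, 0.05315886810421944), 50.85103225708008)Traceback (most recent call last):
  File "<string>", line 4, in <module>
    head(snap('top','t10'))
    ~~~~^^^^^^^^^^^^^^^^^^^
  File "h.py", line 35, in head
    zt=np.percentile(P[m][:,2],90);k=m&(P[...,2]>zt-.004)
    return _quantile_unchecked(
        a, q, axis, out, overwrite_input, method, keepdims, weights)
    return _ureduce(a,
                    func=_quantile_ureduce_func,
    ...<5 lines>...
                    overwrite_input=overwrite_input,
                    method=method)
    r = func(a, **kwargs)
    result = _quantile(arr,
                       quantiles=q,
    ...<2 lines>...
                       out=out,
                       weights=wgt)
    slices_having_nans = np.isnan(arr[-1, ...])
                                  ~~~^^^^^^^^^
IndexError: index -1 is out of bounds for axis 0 with size 0
```

>>> carry_out(steps=[[[-0.0065,-0.001,0],0,-0.6],[[-0.0065,-0.001,0.01],0,-0.6],[[-0.0065,-0.001,0.018],0,-0.5],[[-0.0065,-0.001,0.018],0,-0.3],[[-0.0065,-0.001,0.018],0,-0.15],[[-0.0065,-0.001,0.018],0,-0.15],[[-0.0065,-0.001,0.018],0,-0.15]])

```text
time: 11.68
tool_pos: [0.5567, -0.0313, 0.0923]
ee_rot: [-3.141, -0.0, 1.519]
wrist_force: [0.8, -0.1, -2.4]
width: 0.0556
finger_force: 30.0
```

>>> carry_out(steps=[[[0,0,0],-0.8,-0.15],[[0,0,0],-1.6,-0.15],[[0,0,0],-2.4,-0.15],[[0,0,0],-3.2,-0.15],[[0,0,0],-4,-0.15],[[0,0,0],-4,-0.15]])

```text
time: 12.42
tool_pos: [0.5575, -0.033, 0.0922]
ee_rot: [-3.141, 0.003, 2.214]
wrist_force: [2.0, -4.6, -5.2]
width: 0.0563
finger_force: 30.4
```

```bash
python3 -c "
from h import *
o=robot.get_obs();print(o['wrist_torque'],o['wrist_force'],o['ee_rot'],o['joint_positions'])"
```

```text
[-0.95085558 -0.56346924 -0.90311527] [ 2.03773591 -4.64927384 -5.20361008] [-3.14138999e+00  2.92940305e-03  2.21351908e+00] [-0.15929542  0.15390152  1.52379083 -0.00219535  1.46193592 -0.80178151]
```

A -0.9 Nm torque suggests a rib stop. Opening to let it fall.

>>> carry_out(steps=[[[0,0,0],-4,-0.2],[[0,0,0],-4,-0.35],[[0,0,0],-4,-0.45],[[0,0,0],-4,-0.45]])

```text
time: 12.92
tool_pos: [0.557, -0.0308, 0.0933]
ee_rot: [3.14, 0.0, 2.919]
wrist_force: [-1.8, -0.2, 0.4]
width: 0.0683
finger_force: 0.0
```

```bash
sed -i 's/>.098)/>.09)/' h.py; python3 -c "
from h import *
o=robot.get_obs();print(o['wrist_torque'],o['tool_pos'],o['width'])
head(snap('side','s11'))"
```

```text
[0.0163697  0.00493087 0.00134518] [ 0.5569847  -0.03080774  0.09326036] 0.06826037770334557
head n 16 z 0.1139 ctr ((0.529944658279419, -0.033941153436899185), 0.006220661103725433) ((0.529944658279419, -0.0339411236345768), (0.010344233363866806, 0.006545748561620712), 66.95903015136719)
```

```bash
python3 -c "
from h import *
s=dict(np.load('s11.npz'));P=pts(s)
m=(np.hypot(P[...,0]-.557,P[...,1]+.033)<.02)&(P[...,2]>.08);q=P[m];print(len(q),np.percentile(q[:,2],[5,25,50,75,95]).round(4))
print(plane(s,304,232,6))
a=cv2.resize(s['image'][170:310,230:370],(560,560),interpolation=cv2.INTER_CUBIC)
cv2.imwrite('pics/c11.png',a[:,:,::-1])"
```

```text
325 [0.4796 0.4816 0.4828 0.4837 0.4847]
(array([ 0.5232, -0.1023,  0.2342]), array([ 0.008, -0.003,  1.   ]), 112)
```

View pics/c11.png

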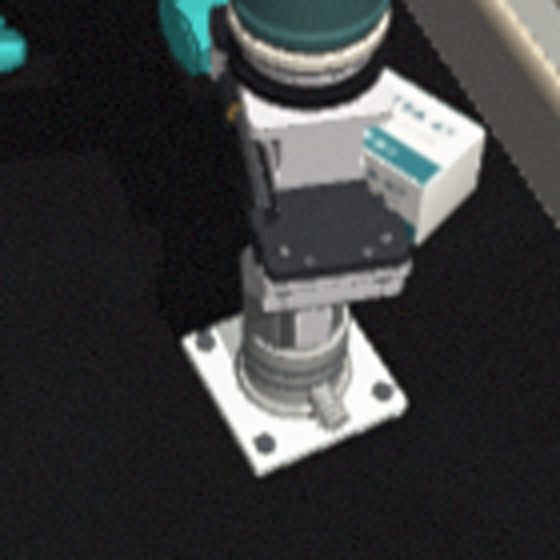

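The gripper body hides the head from this side, so I'll raise it to see the height.

>>> carry_out(steps=[[[0,0,-0.05],0,-0.6],[[0,0,-0.1],0,-0.6],[[0,0,-0.15],0,-0.6],[[0,0,-0.15],0,-0.6]])

```text
time: 13.48
tool_pos: [0.5591, -0.0312, 0.2491]
ee_rot: [3.14, 0.011, 2.914]
wrist_force: [-0.6, 0.2, 0.5]
width: 0.0751
finger_force: 0.0
```

```bash
python3 -c "
from h import *
s=snap('side','s12');head(s);head(dict(np.load('s10.npz')))
print(robot.get_obs()['tool_pos'])"
```

```text
head n 369 z 0.1147 ctr ((0.5566660165786743, -0.03426675498485565), 0.02942424826323986) ((0.5577642321586609, -0.03500979766249657), (0.05467788130044937, 0.05497411638498306), 69.47767639160156)
head n 360 z 0.1261 ctr ((0.5579097270965576, -0.03223941847681999), 0.028819581493735313) ((0.5594383478164673, -0.03323628753423691), (0.053264930844306946, 0.05315886810421944), 50.85103225708008)
[ 0.55789203 -0.03114396  0.24568518]
```

It dropped 11.4 mm into the thread start. Checking the flats' direction from the front facets.

```bash
python3 -c "
from h import *
for f in ('s10','s12'):
  s=dict(np.load(f+'.npz'));K=s['mtx']
  for a in (-120,-105,-90,-75,-60,-45):
    r=np.deg2rad(a);c=np.array([.5572+.028*np.cos(r),-.0335+.028*np.sin(r),.104 if f=='s10' else .093]);p=s['R']@c+s['t'];u=(K@p/p[2])[:2].round().astype(int)
    c,n,k=plane(s,*u,3);n=n*-np.sign(n[1]);print(f,a,u,n,np.rad2deg(np.arctan2(n[1],n[0])).round(1))
"
```

```text
s10 -120 [302 250] [-0.548 -0.835 -0.039] -123.3
s10 -105 [306 250] [-0.054 -0.998 -0.009] -93.1
s10 -90 [309 249] [-0.064 -0.998 -0.028] -93.7
s10 -75 [312 248] [ 0.335 -0.942  0.007] -70.4
s10 -60 [314 246] [ 0.586 -0.811  0.   ] -54.1
s10 -45 [316 244] [ 0.658 -0.75  -0.067] -48.7
s12 -120 [302 253] [-0.366 -0.927 -0.078] -111.5
s12 -105 [306 253] [-0.29  -0.956 -0.049] -106.9
s12 -90 [309 252] [-0.136 -0.989 -0.061] -97.8
s12 -75 [312 251] [ 0.383 -0.924 -0.017] -67.5
s12 -60 [314 249] [ 0.441 -0.897 -0.012] -63.8
s12 -45 [315 247] [ 0.362 -0.931 -0.047] -68.8
```

>>> carry_out(steps=[[[0,0,0.06],0.7,-0.6],[[0,0,0.12],0.7,-0.6],[[0,0,0.159],0.7,-0.5],[[0,0,0.159],0.7,-0.3],[[0,0,0.159],0.7,-0.15],[[0,0,0.159],0.7,-0.15],[[0,0,0.159],0.7,-0.15]])

```text
time: 14.4
tool_pos: [0.5577, -0.0315, 0.0848]
ee_rot: [3.141, 0.002, 2.793]
wrist_force: [-0.1, 0.6, -2.2]
width: 0.0557
finger_force: 29.9
```

>>> carry_out(steps=[[[0,0,0.0005],0.8,-0.15],[[0,0,0.001],1.6,-0.15],[[0,0,0.0015],2.4,-0.15],[[0,0,0.002],3.2,-0.15],[[0,0,0.0025],4,-0.15],[[0,0,0.0025],4,-0.15]])

```text
time: 15.15
tool_pos: [0.5579, -0.0314, 0.0826]
ee_rot: [3.139, 0.002, 2.097]
wrist_force: [0.2, 1.4, 1.0]
width: 0.0559
finger_force: 29.9
```

```bash
python3 -c "
from h import *
o=robot.get_obs();print(o['wrist_torque'],o['wrist_force'],o['ee_rot'],o['tool_pos'],o['joint_positions'][5],o['finger_force'])"
```

```text
[0.05081778 0.02710319 0.00920606] [0.21962084 1.41974456 1.04112311] [3.13884968e+00 1.59412703e-03 2.09694836e+00] [ 0.55791088 -0.03141595  0.08261344] -0.6842463680772749 29.871132373809814
```

>>> carry_out(steps=[[[0,0,0.0005],0.8,-0.15],[[0,0,0.001],1.6,-0.15],[[0,0,0.0013],2.4,-0.15],[[0,0,0.0015],3.2,-0.15],[[0,0,0.0015],3.2,-0.15]])

```text
time: 15.78
tool_pos: [0.5579, -0.032, 0.0807]
ee_rot: [3.139, 0.001, 1.54]
wrist_force: [0.0, -0.5, 1.4]
width: 0.0559
finger_force: 29.9
```

```bash
python3 -c "
from h import *
o=robot.get_obs();print(o['wrist_torque'],o['wrist_force'],o['ee_rot'],o['tool_pos'],o['joint_positions'][5],o['finger_force'])"
```

```text
[-0.25684899 -0.2337772  -0.10660018] [ 0.00309302 -0.49622558  1.35997158] [3.13866763e+00 9.66825872e-04 1.53988980e+00] [ 0.55788005 -0.03200195  0.08066576] -0.12741087407877452 29.851077497005463
```

>>> carry_out(steps=[[[0,0,0.0002],0.6,-0.15],[[0,0,0.0002],1.2,-0.15],[[0,0,0.0002],1.6,-0.15],[[0,0,0.0002],1.6,-0.15]])

```text
time: 16.27
tool_pos: [0.5581, -0.0319, 0.0806]
ee_rot: [3.138, 0.0, 1.261]
wrist_force: [0.7, 0.1, 1.8]
width: 0.0556
finger_force: 29.8
```

```bash
python3 -c "
from h import *
o=robot.get_obs();print(o['wrist_torque'],o['wrist_force'],o['ee_rot'],o['tool_pos'],o['joint_positions'][5],o['finger_force'])
head(snap('side','s13'))"
```

```text
[-0.4835709  -0.46902191 -0.07666775] [0.74771557 0.14717081 1.84460513] [3.13798211e+00 2.30457728e-05 1.26095020e+00] [ 0.55808382 -0.03194471  0.0805962 ] 0.15167525218095895 29.83828067779541
head n 225 z 0.1125 ctr ((0.5546361207962036, -0.03229343146085739), 0.02692028507590294) ((0.5578853487968445, -0.03576616942882538), (0.050633031874895096, 0.03703181445598602), 45.52059555053711)
```

>>> carry_out(steps=[[[0,0,0.0005],0.6,-0.15],[[0,0,0.0005],1.2,-0.15],[[0,0,0.0005],1.8,-0.15],[[0,0,0.0005],1.8,-0.15]])

```text
time: 16.82
tool_pos: [0.5612, -0.0268, 0.081]
ee_rot: [3.138, -0.013, 0.95]
wrist_force: [7.1, 9.3, 2.2]
width: 0.0581
finger_force: 32.3
```

```bash
python3 -c "
from h import *
o=robot.get_obs();print(o['wrist_torque'],o['wrist_force'],o['ee_rot'],o['tool_pos'],o['joint_positions'][5],o['finger_force'])
head(snap('side','s14'))"
```

```text
[ 1.61797008 -1.42287103  1.05014386] [7.05721192 9.31809499 2.19509308] [ 3.13761859 -0.01294462  0.95049594] [ 0.56115879 -0.02681133  0.08099237] 0.4642106031494903 32.348270528018475
head n 38 z 0.1128 ctr ((0.5726357698440552, -0.03374265506863594), 0.011029824614524841) ((0.5718634724617004, -0.03366628289222717), (0.0210675448179245, 0.008889997377991676), 65.28938293457031)
```

Rib reached, with torque up to 1.05 Nm. Easing off, opening and rising.

>>> carry_out(steps=[[[0,0,0],-0.5,-0.15],[[0,0,0],-0.5,-0.25],[[0,0,0],-0.5,-0.5],[[0,0,0],-0.5,-0.6],[[0,0,-0.06],-0.5,-0.6],[[0,0,-0.12],-0.5,-0.6],[[0,0,-0.17],-0.5,-0.6],[[0,0,-0.17],-0.5,-0.6],[[0,0,-0.17],-0.5,-0.6]])

```text
time: 18.0
tool_pos: [0.5562, -0.0317, 0.2474]
ee_rot: [-3.139, 0.001, 1.031]
wrist_force: [-0.2, 0.8, -0.2]
width: 0.0754
finger_force: 0.0
```

```bash
python3 -c "
from h import *
s=snap('side','s15');head(s);P=pts(s)
r=[dict(np.load(f'{f}.npz')) for f in('s0','s10','s12')] if 0 else None
K=s['mtx']
p=s['R']@np.array([.5572,-.0335,.112])+s['t'];u=(K@p/p[2])[:2].round().astype(int);print(plane(s,*u,6))
d=dict(np.load('s12.npz'));print(plane(d,*u,6));d=dict(np.load('s10.npz'));print(plane(d,u[0],u[1]-5,6))
d=dict(np.load('side0.npz'))
for v in range(u[1]+5,u[1]+35,2):print(v,P[v,u[0]].round(4),d['image'][v,u[0]],s['image'][v,u[0]])
"
```

```text
head n 346 z 0.1118 ctr ((0.5568815469741821, -0.035055387765169144), 0.02886524796485901) ((0.5580312609672546, -0.03459794074296951), (0.05380450189113617, 0.048486799001693726), 77.03673553466797)
(array([ 0.5568, -0.0349,  0.1126]), array([-0.005,  0.009,  1.   ]), 112)
(array([ 0.556 , -0.0366,  0.1153]), array([-0.026, -0.002, -1.   ]), 112)
(array([ 0.5578, -0.0319,  0.1267]), array([ 0.018, -0.004, -1.   ]), 113)
243 [ 0.5508 -0.0486  0.1148] [204 203 197] [210 208 202]
245 [ 0.5502 -0.0503  0.1098] [143 144 139] [168 167 163]
247 [ 0.5482 -0.0548  0.1093] [98 98 95] [147 147 145]
249 [ 0.5467 -0.0583  0.1073] [116 114 111] [103 103 102]
251 [ 0.5468 -0.0586  0.0999] [120 119 117] [100 101 102]
253 [ 0.5466 -0.0596  0.0937] [46 45 43] [99 99 98]
255 [ 0.5465 -0.0604  0.0871] [83 83 79] [ 98 101 100]
257 [ 0.5475 -0.0589  0.0764] [189 188 182] [102 101 101]
259 [ 0.5468 -0.0609  0.0716] [175 174 168] [173 172 167]
261 [ 0.5471 -0.0608  0.0632] [133 133 128] [135 134 131]
263 [nan nan nan] [ 97 100 101] [95 96 99]
265 [ 0.547  -0.0621  0.0485] [131 131 128] [130 130 128]
267 [ 0.5467 -0.0633  0.0421] [105 104 104] [106 107 104]
269 [ 0.5488 -0.0596  0.0267] [136 135 132] [135 134 131]
271 [ 0.5482 -0.0614  0.021 ] [171 169 165] [169 167 163]
```

```bash
python3 -c "
from h import *
print(plane(dict(np.load('s10.npz')),305,233,8),plane(dict(np.load('s12.npz')),305,237,8))
for i in range(3):
  s=robot.snapshot('side');print(plane(s,305,238,8))
a=cv2.resize(s['image'][215:290,270:345],(600,600),interpolation=cv2.INTER_CUBIC)
cv2.imwrite('pics/c15.png',a[:,:,::-1])"
```

```text
(array([ 0.5599, -0.0325,  0.1266]), array([0.015, 0.019, 1.   ]), 196) (array([ 0.5592, -0.0349,  0.1151]), array([-0.02 ,  0.009, -1.   ]), 196)
(array([ 0.559 , -0.0356,  0.1123]), array([ 0.021, -0.003,  1.   ]), 197)
(array([ 0.5589, -0.0357,  0.1126]), array([-0.014,  0.019, -1.   ]), 197)
(array([ 0.559 , -0.0356,  0.1123]), array([0.01 , 0.001, 1.   ]), 197)
```

View pics/c15.png

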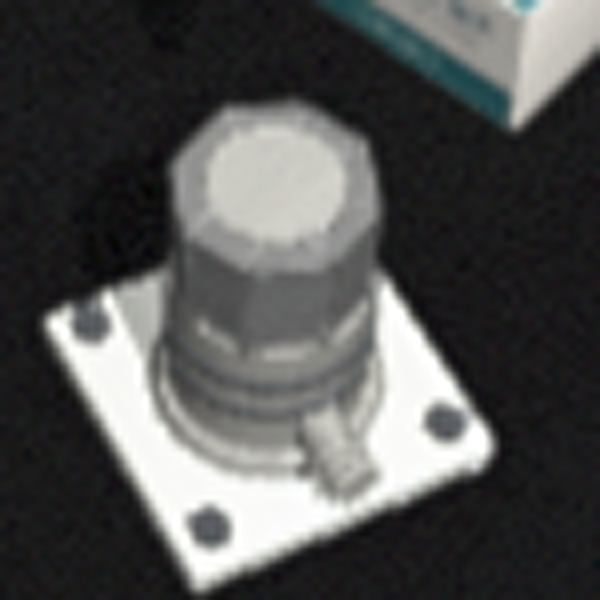

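The head sits on the rim with no dark gap (rim highlights around (280,350)). It is 14.3 mm below the ledge state and 2.8 mm below the dropped state, both consistent with home, and the rib stop was felt. Handing in.

```bash
python3 -c "
from bench import robot
print(robot.close_job())"
```

```text
the job is handed in; nothing more can be done
None
```

I handed the job in with the plug screwed home on the rim, turned to its rib stop and released; the hand-in gave no verdict, so the seating rests on my camera heights (about 0.2 to 1.2 mm off the rim, limit 1.5 mm).

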